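# Stand the weighted kit case on its heavy end

### The job

One end of the blue kit case is packed with steel, but you cannot see which. Lift the case well clear of the bench by its yellow swing handle, look which end hangs low, then stand the case upright on that heavy end, with its whole foot on the round black mat with the green ring. Leave the orange case where it is.

Things in the scene. Friction and masses are not known exactly. Their poses are not given: they have to be found in the camera images.
- kit_case: Blue case, black corners, 140 (x) by 60 (y) by 40 mm (z), about 0.6 kg, lying lid up. Origin at the middle of the box; x along its length, z out of the lid. Ends look alike: the steel is fixed at the +x or -x end by chance. A lug amid the lid carries the handle's hinge pin, along the case's y, 44 mm from the origin (24 mm off the lid). Hung by the handle, it tilts 30 to 45 degrees, heavy end low.
- swing_handle (a joint): Hinge (rad) of the yellow U handle: 36 mm wide over its two flat side arms (faces to grip, towards the case's +y and -y), 14 mm along the case's x, reaching 53 mm beyond the pin. 0 = square to the lid, as at the start. With the handle held upright, positive: the case's +x end hangs low; negative: its -x end. Swings freely to 1.6 either way; just stays up when let go.
- mat: Round grippy black rubber mat with a green ring, 130 mm across and 3 mm thick, fixed on the bench. Origin at the centre of its underside, on the bench.
- orange_case: Orange case of the same shape and size with an equally tall black handle that does not swing; a bystander to be left alone. Origin at the middle of its box.

How it is judged:
By the outcome, as a careful person would: the job done as asked, in the order asked, and still so for the second after the job is handed in, with the robot touching nothing.
It also fails if it takes over 48 s, if anything falls off the work surface, if the arm or the gripper's body presses on something with over 40 N, if the wrist force passes 120 N, or if a joint passes its speed limit or range.

### The arm

A 7-joint arm with a two-finger parallel gripper is mounted at the origin on the work surface. World frame = base frame: x ahead of the robot, y to its left, z up, the work surface at z = 0. Lengths are in m, angles in rad, forces in N, time in s.
With the tool pointing down it reaches from about 0.425 to 1.025 m from the base axis. Payload 3.6 kg.
Tool frame: the origin (TCP) lies midway between the tips of the shut fingers; the grasp point (between the pads) lies 19 mm behind it; y points along the fingers, z is the direction in which the jaws open and shut, and the axes are right-handed (so a half turn about y gives the same grasp; the last joint's range is limited). The gripper opens to 85 mm and grips with 20 to 120 N. Pads are 22 mm wide; open, the fingers measure 114 mm over their backs; the gripper's body (76 mm by 85 mm) begins 54 mm behind the grasp point. The pads swing forward as they close: fully open they stand 13 mm farther back than shut.
Start: joints at [-1.21, 0.591, 0.048, 1.609, -0.033, 0.943, -0.034], TCP at [0.318, 0.651, 0.231] pointing down, gripper open.
Joint ranges: [-2.69, 2.69], [-0.47, 2.24], [-1.27, 1.36], [0.19, 2.51], [-1.53, 4.68], [0.08, 2.07], [-3.09, 3.09]. Speed limits (rad/s): [2.57, 2.57, 3.14, 3.14, 3.14, 3.14, 3.14].

### API

Orientations are given as a rotation vector (axis times angle).
In Python, from rig import r gives the robot as it stands.
- The arm moves only by the tool send_rows, never from a script. Its argument "series" is text: rows parted by semicolons, each of 7 numbers parted by spaces: the shift along the tool's x, y, z in mm, then the turn, a rotation vector about the tool's x, y, z in rad, then the gripper command: -1 is shut, 1 is fully open, values between are in proportion. A call has 1 to 8 rows; each row shifts and turns the pose as measured when the row begins, along the tool's axes as they then stand; what a row does not reach is not made up. A row lasts 1/10 s, in which the tool goes at most 50 mm and 8.59 degrees, less where a joint would pass 70% of its speed; a pose out of reach is approached as far as the arm can. A call with a gripper value outside its range is refused whole. The fingers move at their own pace and stop on an object; the grip force is fixed at half the most. Time passes only in rows, so rows that do not move let the fingers close. It gives the time, the measured TCP pose, the force and the opening at its end, in the units of the state.
- r.state(): the state, without advancing time (a new reading comes with each control period).
- r.read_camera(name): name is "scene" or "top"; returns (picture, depth): 384x512x3 uint8, red, green, blue; 384x512 float32, m along the optical axis (not along the pixel's ray), 0 where there is no reading.
- r.get_calibration(name): a dict with "camera_matrix" (3x3 intrinsics, pixels), "extrinsics" (4x4, takes a point from world to camera coordinates). Camera axes: x right, y down, z forward; pixel columns grow to the right and rows downward; lengths in m; the calibration is good to about 2 mm. A picture is of the moment at which its call begins. get_calibration takes no time and is no camera call.
- r.finish_job(): hands the job in, once; it reports no verdict.
Trained networks look in the newest picture that a camera, given by its name, has taken for a name from the list of things; names that differ only in an ending like _2 or _b are one class to them, and where a whole thing is asked for, a point or a joint stands for the part that bears it (a point fixed in the world has none). Each returns a list of dicts, best first, with "confidence" (0 to 1); they miss things now and then, are a little off and sometimes report something else, mostly with a low value. They report only what shows in the picture. A call takes as long as a camera call.
- r.boxes_of(name, camera): "point" ([column, row] in pixels, amid what is visible of it).
The state is a dict: "t": time; "joint_pos": joint angles; "qd": joint speeds; "joint_efforts": joint torques, N m; "tool_pos": TCP position; "tcp_rot": TCP orientation; "ft_force": force on the tool from outside, world axes, zero at the start; "torque": the same for the moment, N m; "opening": finger opening in m.
Only numpy, scipy, OpenCV 4.12 (cv2) and the standard library are available. Lean on these libraries where they do the work, as an engineer would, in place of code of your own. Each camera call takes 0.05 s, during which the arm holds its last target.

## Working session

There is one attempt and no reset: what is moved stays moved. The work goes in short steps, Python scripts to look and compute and a tool call to move; the robot and the scene stay as the last step left them, time stands still between calls to the robot, and variables do not carry over. Pictures are saved under pics/ and viewed, and the job is handed in when it is done.

Besides the shell and the picture viewer there is one more tool, called after "Request:" as name(argument=value, ...), one argument or row to a line, values as JSON. send_rows: Moves the arm, as the interface text tells. Its arguments: {"type":"object","properties":{"series":{"type":"string"}},"required":["series"]}

```bash
ls; mkdir -p pics; cat > h.py <<'E'
import numpy as np,cv2
from rig import r
from scipy.spatial.transform import Rotation as R
def cam(n):
    p,d=r.read_camera(n); c=r.get_calibration(n); return p,d,np.array(c["camera_matrix"]),np.array(c["extrinsics"])
def cloud(d,K,E):
    v,u=np.mgrid[:d.shape[0],:d.shape[1]]
    P=np.stack([(u-K[0,2])/K[0,0]*d,(v-K[1,2])/K[1,1]*d,d],-1)
    return (P-E[:3,3])@E[:3,:3]
def save(p,n): cv2.imwrite('pics/'+n,cv2.cvtColor(p,cv2.COLOR_RGB2BGR))
E
python3 - <<'E'
from h import *
for n in ("top","scene"):
    p,d,K,E=cam(n); save(p,n+'0.png'); np.savez(n+'0.npz',p=p,d=d,K=K,E=E)
    print(n,K[0,0],(-E[:3,:3].T@E[:3,3]).round(3))
    W=cloud(d,K,E)
    for o in("kit_case","swing_handle","mat","orange_case"):
        for b in r.boxes_of(o,n)[:2]:
            c,w=b["point"];print(o,b, W[int(w),int(c)].round(3))
s=r.state();print(s)
print(R.from_rotvec(s["tcp_rot"]).as_matrix().round(3))
E
```

```text
pics
top 406.52269481086273 [0.307 0.    1.022]
kit_case {'point': [374.3, 203.8], 'confidence': 0.97} [ 0.489 -0.292  0.05 ]
swing_handle {'point': [388.4, 198.2], 'confidence': 0.69} [ 0.489 -0.305  0.114]
mat {'point': [137.2, 205.0], 'confidence': 0.61} [0.494 0.298 0.003]
orange_case {'point': [253.9, 187.6], 'confidence': 0.88} [0.526 0.002 0.067]
scene 403.1172399485457 [ 1.107 -0.486  0.689]
kit_case {'point': [144.2, 265.4], 'confidence': 0.57} [ 0.505 -0.312  0.039]
swing_handle {'point': [140.6, 234.2], 'confidence': 0.78} [ 0.496 -0.301  0.116]
mat {'point': [333.8, 174.4], 'confidence': 0.78} [0.492 0.29  0.004]
orange_case {'point': [264.3, 217.2], 'confidence': 0.93} [ 0.547 -0.017  0.042]
{'t': 0.5, 'joint_pos': array([-1.20949342,  0.59123504,  0.04842515,  1.60853487, -0.03330582,
        0.9427099 , -0.03368561]), 'qd': array([-0.00046855, -0.00152604,  0.00158453, -0.0023318 , -0.00092841,
        0.0006536 , -0.00023712]), 'joint_efforts': array([-1.25174873e-03, -5.48092997e+01,  1.54385526e+00, -1.98292798e+01,
        9.23789456e-03,  2.73423248e-03,  2.19925688e-06]), 'tool_pos': array([0.31848394, 0.65127668, 0.23126472]), 'tcp_rot': array([-1.54130338,  0.35661273, -0.35664745]), 'ft_force': array([ 0.22507263, -1.02467581,  0.02821797]), 'torque': array([ 0.01135701, -0.01310445, -0.03336839]), 'opening': 0.08525677404283992}
[[ 0.898  0.     0.439]
 [-0.439 -0.     0.898]
 [ 0.    -1.    -0.   ]]
```

View pics/top0.png

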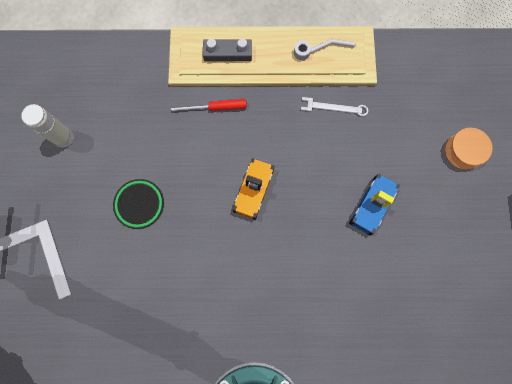

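View pics/scene0.png

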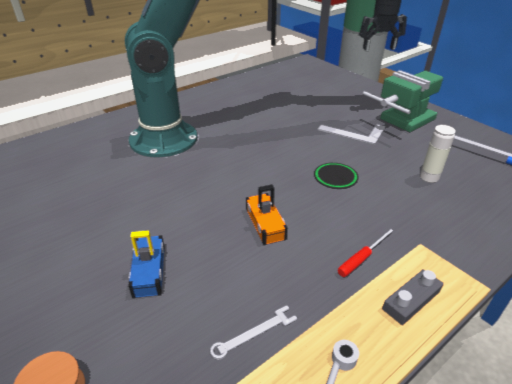

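```bash
python3 - <<'E'
from h import *
for n in("top","scene"):
    z=np.load(n+'0.npz');W=cloud(z['d'],z['K'],z['E']);h=cv2.cvtColor(z['p'],cv2.COLOR_RGB2HSV);H=h[...,0].astype(int);S=h[...,1];V=h[...,2]
    ok=z['d']>0
    near=ok&(np.hypot(W[...,0]-.49,W[...,1]+.3)<.15)
    top=near&(W[...,2]>.03)&(W[...,2]<.046)
    yel=near&(H>18)&(H<35)&(S>120)&(W[...,2]>.05)
    grn=ok&(H>40)&(H<85)&(S>100)&(W[...,2]<.02)
    for nm,m in(("lid",top),("yel",yel)):
        P=W[m];print(n,nm,len(P),P.min(0).round(3),P.max(0).round(3))
        rc=cv2.minAreaRect((P[:,:2]*1000).astype(np.float32));print(rc)
    y=W[yel]; t=y[y[:,2]>y[:,2].max()-.012]; print("ytop",cv2.minAreaRect((t[:,:2]*1000).astype(np.float32)),t[:,2].max())
    P=W[grn];print("ring",len(P),cv2.fitEllipse((P[:,:2]*1000).astype(np.float32)) if len(P)>5 else 0,P[:,:2].min(0),P[:,:2].max(0))
    o=ok&((H<18))&(S>150)&(V>100)&(W[...,2]>.03)&(W[...,2]<.05)
    P=W[o];print("orange",len(P),cv2.minAreaRect((P[:,:2]*1000).astype(np.float32)))
E
```

```text
top lid 1195 [ 0.417 -0.36   0.03 ] [ 0.568 -0.239  0.046]
((492.775634765625, -299.9921569824219), (63.23553466796875, 142.00900268554688), 59.06163787841797)
top yel 144 [ 0.478 -0.316  0.063] [ 0.504 -0.281  0.119]
((491.01922607421875, -299.34912109375), (36.68575668334961, 13.798095703125), 60.54567337036133)
ytop ((491.5568542480469, -299.5089111328125), (36.519989013671875, 12.471693992614746), 61.06840133666992) 0.11949169598556234
ring 437 ((489.06427001953125, 226.49899291992188), (103.90824890136719, 522.8924560546875), 172.5913848876953) [ 0.41886755 -0.28780602] [0.55990382 0.35564029]
orange 199 ((566.5008544921875, -207.6383056640625), (609.0089721679688, 284.1648254394531), 79.87540435791016)
scene lid 1236 [ 0.419 -0.362  0.03 ] [ 0.568 -0.238  0.046]
((492.9020690917969, -300.28131103515625), (63.13205337524414, 143.419921875), 59.17722702026367)
scene yel 215 [ 0.479 -0.319  0.054] [ 0.509 -0.285  0.12 ]
((493.3399963378906, -300.70068359375), (36.116607666015625, 16.415695190429688), 60.073604583740234)
ytop ((493.3180236816406, -300.6439208984375), (36.08563232421875, 16.33949089050293), 59.73828887939453) 0.12015885583739003
ring 355 ((477.5060119628906, 492.1327209472656), (207.76551818847656, 483.5389709472656), 5.130130290985107) [0.3657774  0.23292088] [0.55927113 0.81901549]
orange 1852 ((592.6837158203125, -260.1584777832031), (139.49664306640625, 651.8309936523438), 12.935811042785645)
```

```bash
cat >> h.py <<'E'
def delta(tp,yaw,s=None):
    "shift mm in tool axes and turn rotvec (tool axes) to tool pointing down at tp, tool x at yaw deg"
    s=s or r.state(); M=R.from_rotvec(s["tcp_rot"])
    a=np.radians(yaw);x=np.array([np.cos(a),np.sin(a),0]);y=np.array([0,0,-1.]);z=np.cross(x,y)
    T=R.from_matrix(np.c_[x,y,z])
    d=M.inv().apply(np.array(tp)-s["tool_pos"])*1000
    w=(M.inv()*T).as_rotvec()
    print("t",round(s["t"],2),"pos",s["tool_pos"].round(4),"d",d.round(1),"w",w.round(3),"n",np.linalg.norm(d)/50,"F",s["ft_force"].round(2),"op",round(s["opening"],4))
E
python3 - <<'E'
from h import *
delta((.50,.25,.26),-30.5); delta((.4925,-.300,.22),-30.5)
z=np.load('top0.npz');W=cloud(z['d'],z['K'],z['E']);h=cv2.cvtColor(z['p'],cv2.COLOR_RGB2HSV);H=h[...,0].astype(int)
m=(H>40)&(H<85)&(h[...,1]>100)&(np.hypot(W[...,0]-.49,W[...,1]-.3)<.1)
P=W[m];print(P.min(0),P.max(0),cv2.minEnclosingCircle((P[:,:2]*1000).astype(np.float32)))
z=np.load('scene0.npz');W=cloud(z['d'],z['K'],z['E']);h=cv2.cvtColor(z['p'],cv2.COLOR_RGB2HSV);H=h[...,0].astype(int)
m=(H>40)&(H<85)&(h[...,1]>100)&(np.hypot(W[...,0]-.49,W[...,1]-.3)<.1)
P=W[m];print(P.min(0),P.max(0),cv2.minEnclosingCircle((P[:,:2]*1000).astype(np.float32)))
E
```

```text
t 0.5 pos [0.3185 0.6513 0.2313] d [ 339.3  -28.7 -280.8] w [0.    0.078 0.   ] n 8.827157392804738 F [ 0.23 -1.02  0.03] op 0.0853
t 0.5 pos [0.3185 0.6513 0.2313] d [ 574.2   11.3 -778.1] w [0.    0.078 0.   ] n 19.34255207890658 F [ 0.23 -1.02  0.03] op 0.0853
[ 0.43739005  0.23669666 -0.00272343] [0.55990382 0.35564029 0.00840224] ((498.35931396484375, 296.7135925292969), 61.584922790527344)
[ 0.43302477  0.23292088 -0.00209954] [0.55927113 0.35870471 0.0076004 ] ((495.70794677734375, 295.6985168457031), 64.28053283691406)
```

The top view shows the blue case near (375,204) with its yellow handle at (386,197). The mat ring is at (138,204) and the orange case at (254,188), between them. The scene view agrees.

Request:
send_rows(
  series="38 -3 -31 0 0.01 0 1;38 -3 -31 0 0.01 0 1;38 -3 -31 0 0.01 0 1;38 -3 -31 0 0.01 0 1;38 -3 -31 0 0.01 0 1;38 -3 -31 0 0.01 0 1;38 -3 -31 0 0.01 0 1;38 -3 -31 0 0.01 0 1",
)

```text
t: 1.3
tool_pos: [0.47, 0.2929, 0.2536]
tcp_rot: [-1.522, 0.409, -0.405]
ft_force: [1.7, -0.3, 1.1]
opening: 0.0855
```

```bash
python3 -c "
from h import *
delta((.4925,-.300,.22),-30.5)"
```

```text
t 1.3 pos [0.47   0.2929 0.2536] d [ 314.1   27.5 -503.7] w [-0.009  0.013 -0.005] n 11.884890097973564 F [ 1.68 -0.28  1.08] op 0.0855
```

Request:
send_rows(
  series="24 0 -39 0 0.003 0 1;24 0 -39 0 0.003 0 1;24 0 -39 0 0.003 0 1;24 0 -39 0 0.003 0 1;24 0 -39 0 0 0 1;24 0 -39 0 0 0 1;24 0 -39 0 0 0 1;24 0 -39 0 0 0 1",
)

```text
t: 2.1
tool_pos: [0.482, -0.0885, 0.2535]
tcp_rot: [-1.513, 0.41, -0.426]
ft_force: [1.3, 0.4, 0.2]
opening: 0.0855
```

```bash
python3 -c "
from h import *
delta((.4925,-.300,.20),-30.5)"
```

```text
t 2.1 pos [ 0.482  -0.0885  0.2535] d [ 116.5   50.7 -177.6] w [-0.019 -0.002  0.005] n 4.367520723555197 F [1.28 0.44 0.23] op 0.0855
```

Request:
send_rows(
  series="24 10 -36 0 0 0 1;24 10 -36 0 0 0 1;24 10 -36 0 0 0 1;24 10 -36 0 0 0 1;22 10 -33 -0.005 0 0 1;0 0 0 0 0 0 1",
)

```text
t: 2.7
tool_pos: [0.4944, -0.3183, 0.2023]
tcp_rot: [-1.52, 0.411, -0.441]
ft_force: [-0.7, -0.1, 0.1]
opening: 0.0857
```

```bash
python3 - <<'E'
from h import *
for n in ("top","scene"):
    p,d,K,E=cam(n); save(p,n+'1.png')
    W=cloud(d,K,E);h=cv2.cvtColor(p,cv2.COLOR_RGB2HSV);H=h[...,0].astype(int);S=h[...,1]
    y=W[(d>0)&(np.hypot(W[...,0]-.49,W[...,1]+.3)<.1)&(H>18)&(H<35)&(S>120)&(W[...,2]>.108)]
    if len(y):print(n,len(y),cv2.minAreaRect((y[:,:2]*1000).astype(np.float32)))
delta((.4925,-.300,.082),-30.5)
E
```

```text
top 101 ((492.0531311035156, -299.9419860839844), (36.36554718017578, 13.057245254516602), 59.42472839355469)
scene 123 ((493.602783203125, -300.653564453125), (35.755126953125, 15.672199249267578), 58.35148620605469)
t 2.8 pos [ 0.4952 -0.3124  0.2026] d [-10.4 120.6   7.3] w [-0.016 -0.006  0.014] n 2.4259695348199033 F [-0.77  0.05 -0.31] op 0.085
```

View pics/scene1.png

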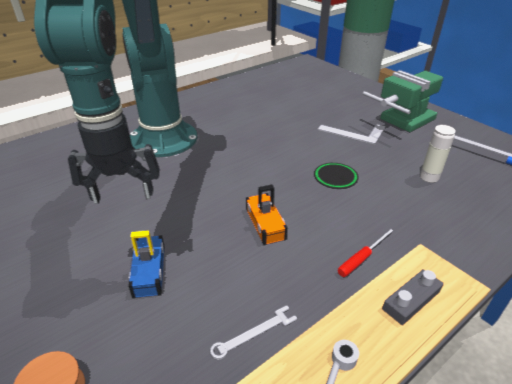

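The gripper is above the blue case with its jaws across the handle (140,235). I'll fix the small offset, then go down.

Request:
send_rows(
  series="-10 10 7 -0.016 0 0.014 1;0 0 0 0 0 0 1;0 0 0 0 0 0 1",
)

```text
t: 3.1
tool_pos: [0.4911, -0.2946, 0.1923]
tcp_rot: [-1.527, 0.418, -0.415]
ft_force: [0.3, -0.3, -0.4]
opening: 0.0852
```

```bash
python3 -c "
from h import *
delta((.4925,-.300,.075),-30.5)"
```

```text
t 3.1 pos [ 0.4911 -0.2946  0.1923] d [  4.3 117.2  -4.2] w [-0.002  0.001 -0.003] n 2.3477476455539916 F [ 0.33 -0.33 -0.43] op 0.0852
```

Request:
send_rows(
  series="4 20 -4 0 0 0 1;0 25 0 0 0 0 1;0 25 0 0 0 0 1;0 20 0 0 0 0 1;0 15 0 0 0 0 1;0 0 0 0 0 0 1;0 0 0 0 0 0 1",
)

```text
t: 3.8
tool_pos: [0.4982, -0.2907, 0.0872]
tcp_rot: [-1.527, 0.4, -0.407]
ft_force: [0.9, 0.6, 0.6]
opening: 0.0857
```

```bash
python3 -c "
from h import *
delta((.4925,-.300,.075),-30.5)"
```

```text
t 3.8 pos [ 0.4982 -0.2907  0.0872] d [ -0.4  12.1 -10.9] w [-0.007  0.017  0.003] n 0.3268091875590087 F [0.88 0.61 0.57] op 0.0857
```

Request:
send_rows(
  series="0 6 -11 -0.007 0.017 0.003 1;0 6 0 0 0 0 1;0 0 0 0 0 0 1;0 0 0 0 0 0 1",
)

```text
t: 4.2
tool_pos: [0.4941, -0.3016, 0.077]
tcp_rot: [-1.532, 0.415, -0.421]
ft_force: [0.3, -0.2, -0.2]
opening: 0.0853
```

```bash
python3 - <<'E'
from h import *
delta((.4925,-.300,.075),-30.5)
p,d,K,E=cam("scene"); save(cv2.resize(p[180:330,60:260],None,fx=3,fy=3),'scene2.png')
delta((.4925,-.300,.075),-30.5)
E
```

```text
t 4.2 pos [ 0.4941 -0.3016  0.077 ] d [-2.2  2.   0.6] w [ 0.001 -0.001  0.004] n 0.0604386465895269 F [ 0.27 -0.18 -0.15] op 0.0853
t 4.25 pos [ 0.4941 -0.3015  0.077 ] d [-2.2  2.   0.4] w [ 0.001 -0.001  0.004] n 0.05955158886370911 F [0.37 0.54 0.23] op 0.0853
```

View pics/scene2.png

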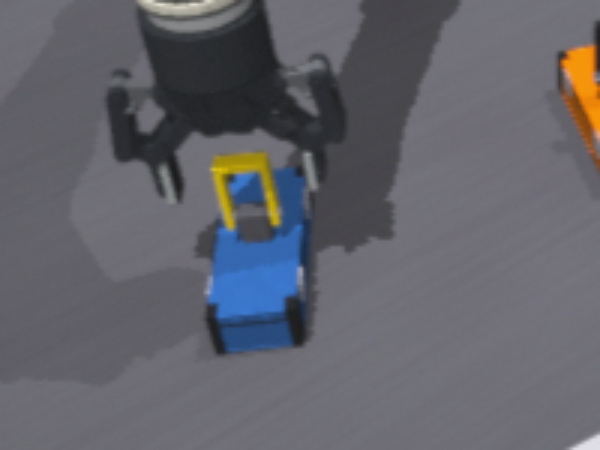

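The fingers straddle the yellow handle (245,190 in the crop) evenly. Closing.

Request:
send_rows(
  series="-1 0 0 0 0 0 -1;0 0 0 0 0 0 -1;0 0 0 0 0 0 -1;0 0 0 0 0 0 -1;0 0 0 0 0 0 -1;0 0 0 0 0 0 -1",
)

```text
t: 4.85
tool_pos: [0.4934, -0.3011, 0.0778]
tcp_rot: [-1.532, 0.414, -0.422]
ft_force: [0.2, -0.2, 0.7]
opening: 0.0351
```

Request:
send_rows(
  series="0 -10 0 0 0 0 -1;0 -20 0 0 0 0 -1;0 -25 0 0 0 0 -1;0 -25 0 0 0 0 -1;0 -25 0 0 0 0 -1;0 -25 0 0 0 0 -1;0 -25 0 0 0 0 -1;0 -25 0 0 0 0 -1",
)

```text
t: 5.65
tool_pos: [0.4825, -0.2929, 0.2549]
tcp_rot: [-1.525, 0.437, -0.395]
ft_force: [0.5, -0.9, -7.0]
opening: 0.0353
```

Request:
send_rows(
  series="0 -15 0 0 0 0 -1;0 -10 0 0 0 0 -1;0 0 0 0 0 0 -1;0 0 0 0 0 0 -1;0 0 0 0 0 0 -1;0 0 0 0 0 0 -1;0 0 0 0 0 0 -1;0 0 0 0 0 0 -1",
)

```text
t: 6.45
tool_pos: [0.4785, -0.2903, 0.2779]
tcp_rot: [-1.523, 0.444, -0.388]
ft_force: [-1.3, -0.7, -7.0]
opening: 0.0355
```

```bash
python3 - <<'E'
from h import *
for n in ("top","scene"):
    p,d,K,E=cam(n); save(p,n+'3.png'); np.savez(n+'3.npz',p=p,d=d,K=K,E=E)
    W=cloud(d,K,E);h=cv2.cvtColor(p,cv2.COLOR_RGB2HSV);H=h[...,0].astype(int);S=h[...,1]
    m=(d>0)&(np.hypot(W[...,0]-.49,W[...,1]+.3)<.15)&(H>100)&(H<125)&(S>120)&(W[...,2]>.03)
    P=W[m];print(n,len(P),P.min(0).round(3),P.max(0).round(3))
    x=np.array([.862,-.508]);u=(P[:,:2]-[.4925,-.3])@x
    for a in range(-80,81,20):
        q=P[(u*1000>a)&(u*1000<a+20)]
        if len(q)>3:print(a,len(q),np.median(q[:,2]).round(3))
delta((.4925,-.300,.075),-30.5)
E
```

```text
top 942 [ 0.434 -0.333  0.188] [ 0.564 -0.249  0.429]
-60 286 0.209
-40 384 0.224
-20 180 0.236
0 26 0.238
20 19 0.27
40 30 0.284
60 17 0.271
scene 799 [ 0.483 -0.357  0.183] [ 0.57  -0.258  0.289]
-40 7 0.193
-20 29 0.209
0 38 0.227
20 28 0.237
40 285 0.282
60 412 0.267
t 6.55 pos [ 0.4786 -0.2904  0.2781] d [ 24.1 202.4  -0.8] w [ 0.002  0.001 -0.036] n 4.076751779006212 F [ 0.18 -0.27 -6.78] op 0.0353
```

View pics/scene3.png

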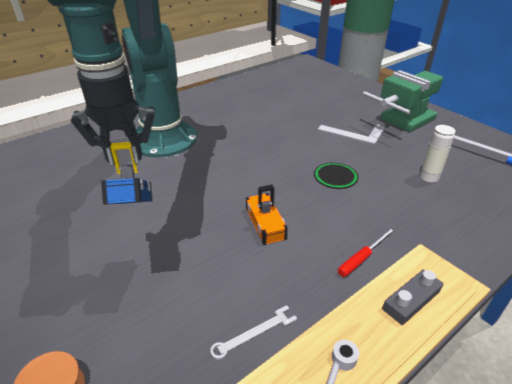

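The blue case hangs at (127,190), clear of the bench. The depth says the end toward the robot (tool -x) is low. I'll check that in a side profile and get the exact tilt.

```bash
python3 - <<'E'
from h import *
s=r.state();M=R.from_rotvec(s["tcp_rot"]).as_matrix();xa=M[:,0].copy();xa[2]=0;xa/=np.linalg.norm(xa)
print(M.round(3),s["joint_pos"].round(2))
pin=s["tool_pos"]+M[:,1]*.014;print("pin",pin)
img=np.full((400,600,3),255,np.uint8)
for n,c in(("top",(0,0,255)),("scene",(0,160,0))):
    z=np.load(n+'3.npz');W=cloud(z['d'],z['K'],z['E']);h=cv2.cvtColor(z['p'],cv2.COLOR_RGB2HSV);H=h[...,0].astype(int)
    m=(z['d']>0)&(np.linalg.norm(W-pin,axis=-1)<.13)
    b=m&(H>100)&(H<125)&(h[...,1]>120)&(W[...,2]<pin[2]+.04)
    for P,cc in((W[m],(200,200,200)),(W[b],c)):
        u=(P-pin)@xa;w=P[:,2]-pin[2]
        for a,e in zip(u,w): cv2.circle(img,(int(300+a*2000),int(200-e*2000)),2,cc,-1)
    P=W[b];u=(P-pin)@xa;w=P[:,2]-pin[2]
    if n=="top":
        k=(u<-.02);f=np.polyfit(u[k],w[k],1);print(n,f,np.degrees(np.arctan(f[0])),"dist pin-lid",(0-f[1])/np.hypot(1,f[0]))
cv2.imwrite('pics/prof3.png',img)
E
```

```text
[[ 0.862 -0.032  0.507]
 [-0.506  0.016  0.862]
 [-0.036 -0.999 -0.002]] [ 0.24  0.35  0.3   1.92 -0.13  0.92  1.64]
pin [ 0.47817061 -0.2901553   0.26414539]
top [ 0.7751452  -0.03134577] 37.780881333469004 dist pin-lid 0.024774428417628076
```

View pics/prof3.png

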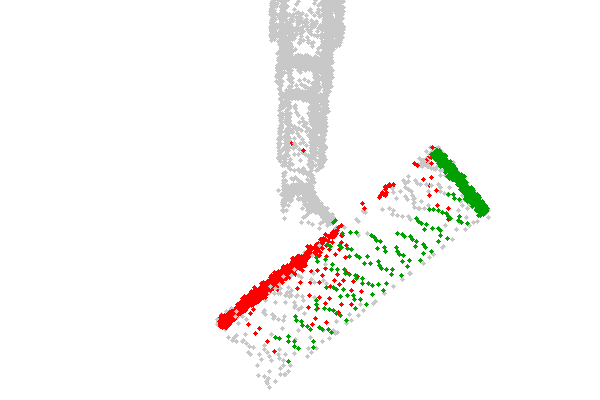

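View pics/top3.png

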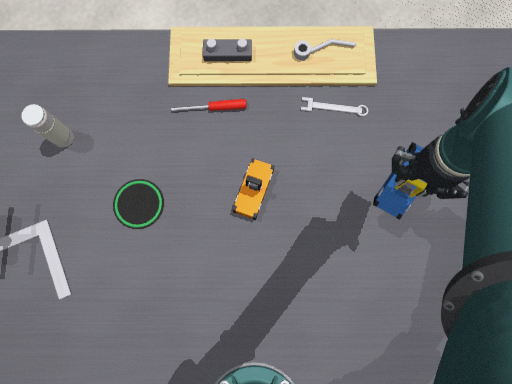

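The profile is clear: the case hangs 37.8° with its tool -x (robot-side) end low, and the pin-to-lid distance of 24.8 mm matches the 24 mm given. The tool -x end is therefore the heavy end. Next I'll carry the case over to the mat.

```bash
cat >> h.py <<'E'
def dpin(pt,yaw=-30.5,tilt=0.2,off=.014,s=None):
    s=s or r.state(); M=R.from_rotvec(s["tcp_rot"])
    a=np.radians(yaw);x=np.array([np.cos(a),np.sin(a),0]);y=np.array([0,0,-1.]);z=np.cross(x,y)
    T=R.from_matrix(np.c_[x,y,z])*R.from_rotvec([0,0,-tilt])
    tp=np.array(pt)-T.as_matrix()[:,1]*off
    d=M.inv().apply(tp-s["tool_pos"])*1000
    w=(M.inv()*T).as_rotvec()
    pin=s["tool_pos"]+M.as_matrix()[:,1]*off
    print("t",round(s["t"],2),"pin",pin.round(4),"d",d.round(1),"w",w.round(3),"n",round(np.linalg.norm(d)/50,1),"F",s["ft_force"].round(2),"op",round(s["opening"],4))
    print("tool axes\n",M.as_matrix().round(3))
E
python3 -c "
from h import *
dpin((.528,.278,.28),tilt=0)"
```

```text
t 6.55 pin [ 0.4782 -0.2902  0.2641] d [-245.8   -8.2  515.1] w [ 0.002  0.001 -0.036] n 11.4 F [ 0.18 -0.27 -6.78] op 0.0353
tool axes
 [[ 0.862 -0.032  0.507]
 [-0.506  0.016  0.862]
 [-0.036 -0.999 -0.002]]
```

Request:
send_rows(
  series="0 -20 0 0 0 -0.018 -1;-8 -10 16 0 0 -0.018 -1;-14 0 28 0 0 0 -1;-16 0 33 0 0 0 -1;-16 0 33 0 0 0 -1;-16 0 33 0 0 0 -1;-16 0 33 0 0 0 -1;-16 0 33 0 0 0 -1",
)

```text
t: 7.35
tool_pos: [0.5009, -0.063, 0.3202]
tcp_rot: [-1.534, 0.414, -0.449]
ft_force: [1.2, -0.7, -6.6]
opening: 0.0351
```

```bash
python3 -c "
from h import *
dpin((.528,.278,.28),tilt=0)"
```

```text
t 7.35 pin [ 0.5012 -0.0631  0.3062] d [-155.7   22.4  304.8] w [ 0.001 -0.018  0.023] n 6.9 F [ 1.23 -0.7  -6.56] op 0.0351
tool axes
 [[ 0.852  0.019  0.523]
 [-0.523 -0.013  0.852]
 [ 0.023 -1.    -0.001]]
```

Request:
send_rows(
  series="-16 0 33 0 0 0 -1;-16 0 33 0 0 0 -1;-16 0 33 0 0 0 -1;-16 0 33 0 0 0 -1;-16 0 33 0 0 0 -1;-16 0 33 0 -0.01 0 -1;-16 0 33 0 -0.01 -0.05 -1;-12 0 22 0 0 -0.05 -1",
)

```text
t: 8.15
tool_pos: [0.5315, 0.2286, 0.3331]
tcp_rot: [-1.549, 0.309, -0.534]
ft_force: [0.2, -0.1, -6.3]
opening: 0.0351
```

Request:
send_rows(
  series="-5 0 10 0 0 -0.05 -1;0 0 0 0 0 0 -1;0 0 0 0 0 0 -1",
)

```text
t: 8.45
tool_pos: [0.5304, 0.2478, 0.3367]
tcp_rot: [-1.553, 0.262, -0.568]
ft_force: [-0.3, -1.3, -5.7]
opening: 0.0353
```

```bash
python3 -c "
from h import *
dpin((.528,.278,.20))"
```

```text
t 8.45 pin [0.5329 0.2468 0.3229] d [-43.3 117.4  22. ] w [-0.024  0.001 -0.007] n 2.5 F [-0.35 -1.3  -5.71] op 0.0353
tool axes
 [[ 0.846  0.177  0.503]
 [-0.498 -0.077  0.864]
 [ 0.192 -0.981  0.023]]
```

Request:
send_rows(
  series="-6 20 4 -0.006 0 -0.002 -1;-9 25 5 -0.006 0 -0.002 -1;-9 25 5 -0.006 0 -0.002 -1;-9 25 5 -0.006 0 0 -1;-9 20 4 0 0 0 -1;0 0 0 0 0 0 -1;0 0 0 0 0 0 -1;0 0 0 0 0 0 -1",
)

```text
t: 9.25
tool_pos: [0.5374, 0.2627, 0.2221]
tcp_rot: [-1.573, 0.283, -0.601]
ft_force: [-0.7, 0.1, -6.1]
opening: 0.0352
```

```bash
cat > prof.py <<'E'
from h import *
import sys
tag=sys.argv[1]
s=r.state();M=R.from_rotvec(s["tcp_rot"]).as_matrix();xa=M[:,0].copy();xa[2]=0;xa/=np.linalg.norm(xa)
pin=s["tool_pos"]+M[:,1]*.014
img=np.full((480,600,3),255,np.uint8)
for n,c in(("top",(0,0,255)),("scene",(0,160,0))):
    p,d,K,E=cam(n);save(p,n+tag+'.png');W=cloud(d,K,E);h=cv2.cvtColor(p,cv2.COLOR_RGB2HSV);H=h[...,0].astype(int)
    m=(d>0)&(np.linalg.norm(W[...,:2]-pin[:2],axis=-1)<.15)
    b=m&(H>100)&(H<125)&(h[...,1]>120)&(W[...,2]<pin[2]+.1)
    for P,cc in((W[m],(200,200,200)),(W[b],c)):
        u=(P-pin)@xa;w=P[:,2]-pin[2]
        for a,e in zip(u,w): cv2.circle(img,(int(300+a*2000),int(240-e*2000)),2,cc,-1)
    P=W[b];u=(P-pin)@xa;w=P[:,2]-pin[2]
    print(n,len(P),"u",np.percentile(u,[1,99]).round(4),"z",np.percentile(P[:,2],[1,99]).round(4))
    if n=="top" and len(P)>20:
        k=(u<-.02)
        if k.sum()>10:
            f=np.polyfit(u[k],w[k],1);print("tilt",np.degrees(np.arctan(f[0])),"pin-lid",-f[1]/np.hypot(1,f[0]))
        print("xy rect",cv2.minAreaRect((P[:,:2]*1000).astype(np.float32)))
cv2.imwrite('pics/prof'+tag+'.png',img)
E
python3 -c "
from h import *
dpin((.528,.278,.12))"
python3 prof.py 4
```

```text
t 9.25 pin [0.5398 0.2612 0.2084] d [-36.5  82.7   7.5] w [ 0.001 -0.03   0.006] n 1.8 F [-0.7   0.05 -6.13] op 0.0352
tool axes
 [[ 0.828  0.175  0.532]
 [-0.522 -0.105  0.846]
 [ 0.204 -0.979  0.005]]
top 1489 u [-0.0393  0.0891] z [0.1333 0.2321]
tilt 56.57640478318094 pin-lid 0.005859333304447432
xy rect ((551.36962890625, 249.91514587402344), (98.24223327636719, 151.21890258789062), 37.8212890625)
scene 595 u [-0.0145  0.0928] z [0.1275 0.233 ]
```

View pics/prof4.png

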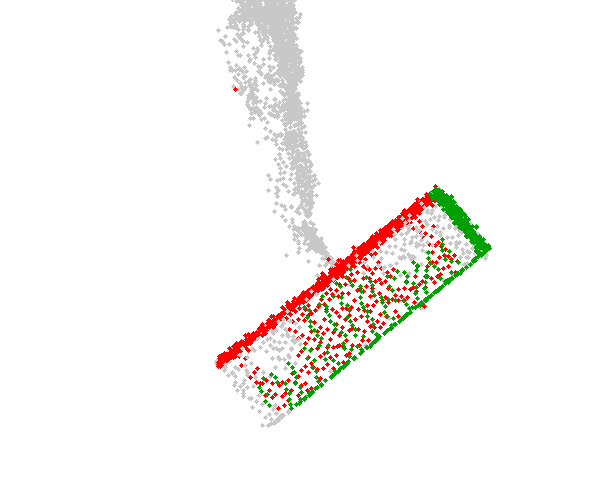

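View pics/scene4.png

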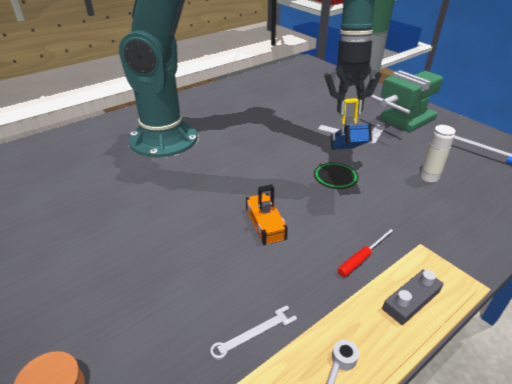

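The case hangs just above and beyond the mat (mat at 335,175, case at 352,135). Its tilt hasn't changed, and the lowest edge is about 16 mm toward h and 93 mm below the pin. Lowering it.

Request:
send_rows(
  series="-12 15 4 0 -0.015 0.003 -1;-8 20 4 0 -0.015 0.003 -1;-8 22 0 0 0 0 -1;-7 18 0 0 0 0 -1;0 0 0 0 0 0 -1;0 0 0 0 0 0 -1",
)

```text
t: 9.95
tool_pos: [0.5335, 0.2831, 0.1494]
tcp_rot: [-1.562, 0.256, -0.584]
ft_force: [0.7, 0.0, -6.0]
opening: 0.0353
```

```bash
python3 -c "
from h import *
dpin((.528,.278,.0965))"
```

```text
t 9.95 pin [0.5361 0.2819 0.1357] d [-12.9  37.2  -7.9] w [-0.017 -0.004  0.009] n 0.8 F [ 0.67  0.02 -5.96] op 0.0353
tool axes
 [[ 0.841  0.187  0.508]
 [-0.5   -0.09   0.861]
 [ 0.207 -0.978  0.018]]
```

Request:
send_rows(
  series="-6 10 -4 -0.008 0 0 -1;-5 10 -4 -0.008 0 0.005 -1;-2 8 0 0 0 0 -1;0 0 0 0 0 0 -1;0 0 0 0 0 0 -1",
)

```text
t: 10.45
tool_pos: [0.5259, 0.2809, 0.1206]
tcp_rot: [-1.572, 0.263, -0.583]
ft_force: [0.5, 0.8, -6.5]
opening: 0.035
```

```bash
python3 -c "
from h import *
dpin((.528,.278,.0965))"
```

```text
t 10.45 pin [0.5284 0.2795 0.1069] d [-1.6 10.3 -1.5] w [-0.006 -0.006  0.006] n 0.2 F [ 0.49  0.84 -6.49] op 0.035
tool axes
 [[ 0.84   0.18   0.512]
 [-0.502 -0.099  0.859]
 [ 0.205 -0.979  0.007]]
```

Request:
send_rows(
  series="-1 5 0 0 0 0 -1;-1 4 0 0 0 0 -1;0 0 0 0 0 0 -1",
)

```text
t: 10.75
tool_pos: [0.5265, 0.2814, 0.1112]
tcp_rot: [-1.57, 0.262, -0.584]
ft_force: [-0.6, 0.5, -6.9]
opening: 0.0356
```

Request:
send_rows(
  series="-0.5 2 0 0 0 0 -1;0 0 0 0 0 0 -1",
)

```text
t: 10.95
tool_pos: [0.5282, 0.2811, 0.1102]
tcp_rot: [-1.57, 0.26, -0.586]
ft_force: [-0.6, -1.1, -5.4]
opening: 0.0352
```

```bash
python3 -c "
from h import *
dpin((.528,.278,.0965))"
```

```text
t 10.95 pin [0.5307 0.2797 0.0965] d [-1.3 -0.3 -2.7] w [-0.009 -0.007  0.009] n 0.1 F [-0.56 -1.13 -5.38] op 0.0352
tool axes
 [[ 0.839  0.183  0.512]
 [-0.503 -0.098  0.859]
 [ 0.208 -0.978  0.01 ]]
```

Request:
send_rows(
  series="-0.5 2 0 0 0 0 -1;0 0 0 0 0 0 -1;0 0 0 0 0 0 -1",
)

```text
t: 11.25
tool_pos: [0.5299, 0.28, 0.1097]
tcp_rot: [-1.569, 0.259, -0.589]
ft_force: [0.1, -0.3, -4.4]
opening: 0.0351
```

Request:
send_rows(
  series="-0.5 2 0 0 0 0 -1;0 0 0 0 0 0 -1;0 0 0 0 0 0 -1",
)

```text
t: 11.55
tool_pos: [0.5317, 0.2789, 0.1092]
tcp_rot: [-1.569, 0.257, -0.592]
ft_force: [-0.5, -0.6, -2.9]
opening: 0.0354
```

```bash
python3 -c "
from h import *
dpin((.528,.278,.0965))"; python3 prof.py 5
```

```text
t 11.55 pin [0.5343 0.2775 0.0955] d [-5.1 -2.2 -2.7] w [-0.01  -0.01   0.015] n 0.1 F [-0.45 -0.59 -2.93] op 0.0354
tool axes
 [[ 0.837  0.189  0.514]
 [-0.504 -0.1    0.858]
 [ 0.213 -0.977  0.012]]
top 1130 u [-0.0437  0.0891] z [0.0139 0.1164]
tilt 41.890068483291685 pin-lid 0.018409213673551198
xy rect ((545.5874633789062, 252.95938110351562), (91.12902069091797, 136.12698364257812), 57.617698669433594)
scene 408 u [-0.0233  0.0922] z [0.0096 0.1151]
```

View pics/prof5.png

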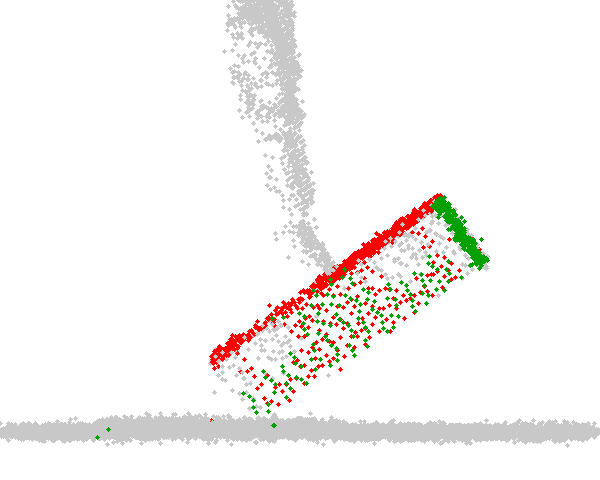

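Request:
send_rows(
  series="-6 -1.5 0 0 0 0 -1;-6 -1.5 0 0 0 0 -1;-6 -1.5 0 0 0 0 -1;-6 -1.5 0 0 0 0 -1;0 0 0 0 0 0 -1",
)

```text
t: 12.15
tool_pos: [0.5087, 0.293, 0.111]
tcp_rot: [-1.569, 0.256, -0.592]
ft_force: [-0.5, -1.0, 2.3]
opening: 0.0351
```

```bash
python3 -c "
from h import *
dpin((.528,.278,.0965))"; python3 prof.py 6
```

```text
t 12.15 pin [0.5113 0.2916 0.0973] d [20.9  5.3 -3. ] w [-0.01  -0.009  0.015] n 0.4 F [-0.54 -1.04  2.31] op 0.0351
tool axes
 [[ 0.837  0.189  0.513]
 [-0.503 -0.1    0.858]
 [ 0.214 -0.977  0.012]]
top 1051 u [-0.022   0.0892] z [0.022  0.1366]
tilt 75.10552506304526 pin-lid -0.004369199740691888
xy rect ((538.32861328125, 270.1119689941406), (74.5081787109375, 122.30364227294922), 73.55863952636719)
scene 635 u [0.005  0.0922] z [0.0086 0.1359]
```

View pics/prof6.png

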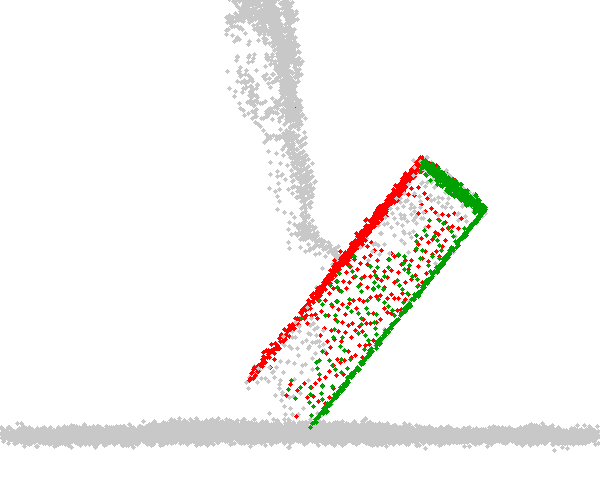

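The case is pivoting well about its heavy-end edge, now at about 51°. The edge puts the foot centre near (0.498,0.300), which is the mat centre. I'll continue along the arc.

Request:
send_rows(
  series="-8 -0.7 0 0 0 0 -1;-8 -0.5 0 0 0 0 -1;-8 0.2 0 0 0 0 -1;-8 1 0 0 0 0 -1;0 0 0 0 0 0 -1",
)

```text
t: 12.75
tool_pos: [0.4793, 0.3106, 0.1022]
tcp_rot: [-1.569, 0.257, -0.591]
ft_force: [-0.8, -1.4, -0.7]
opening: 0.035
```

```bash
python3 -c "
from h import *
dpin((.4599,.3225,.073))"; python3 prof.py 7
```

```text
t 12.75 pin [0.4819 0.3093 0.0885] d [-28.2   9.7   0. ] w [-0.01  -0.009  0.014] n 0.6 F [-0.78 -1.39 -0.73] op 0.035
tool axes
 [[ 0.837  0.188  0.513]
 [-0.504 -0.099  0.858]
 [ 0.212 -0.977  0.012]]
top 847 u [0.0031 0.0778] z [0.016  0.1485]
xy rect ((523.2766723632812, 300.28338623046875), (89.22821044921875, 78.01898193359375), 57.96826934814453)
scene 920 u [0.0261 0.0798] z [0.0062 0.1472]
```

View pics/prof7.png

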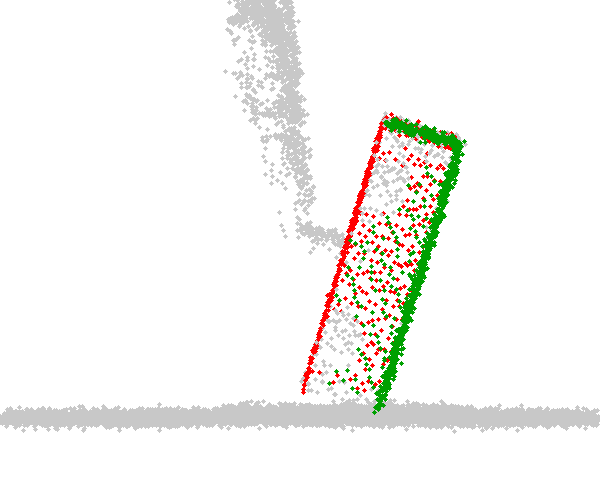

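About 74° now and still pivoting without slip. Last part.

Request:
send_rows(
  series="-6 1.5 0 0 0 0 -1;-6 2 0 0 0 0 -1;-6 2.5 0 0 0 0 -1;-5 2.5 0 0 0 0 -1;0 0 0 0 0 0 -1;0 0 0 0 0 0 -1",
)

```text
t: 13.45
tool_pos: [0.4614, 0.322, 0.0884]
tcp_rot: [-1.568, 0.259, -0.594]
ft_force: [-2.1, -0.3, -1.6]
opening: 0.0351
```

```bash
python3 -c "
from h import *
dpin((.4599,.3225,.073))"; python3 prof.py 8
```

```text
t 13.45 pin [0.464  0.3206 0.0747] d [-4.6  0.7 -0.3] w [-0.01  -0.011  0.015] n 0.1 F [-2.06 -0.3  -1.56] op 0.0351
tool axes
 [[ 0.836  0.189  0.515]
 [-0.506 -0.099  0.857]
 [ 0.213 -0.977  0.013]]
top 569 u [0.0222 0.0631] z [0.0127 0.1462]
xy rect ((507.20184326171875, 309.5), (89.266357421875, 43.70938491821289), 57.609046936035156)
scene 1037 u [0.0277 0.0663] z [0.0066 0.1448]
```

View pics/prof8.png

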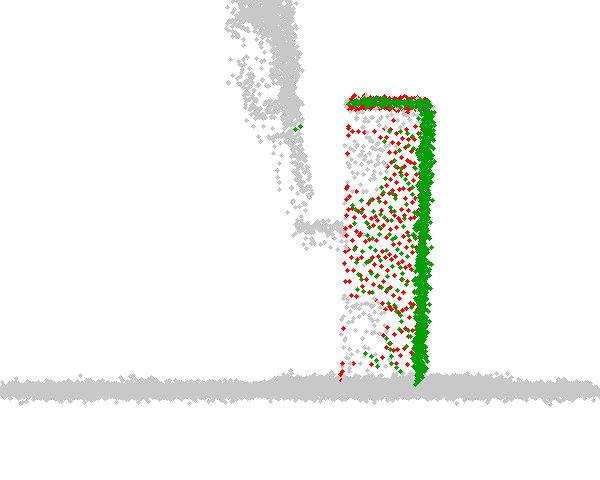

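Request:
send_rows(
  series="-3 0.5 0 0 0 0 -1;-2 1 0 0 0 0 -1;0 0 0 0 0 0 -1;0 0 0 0 0 0 -1",
)

```text
t: 13.95
tool_pos: [0.4593, 0.3234, 0.0869]
tcp_rot: [-1.567, 0.258, -0.597]
ft_force: [0.4, -1.2, -0.9]
opening: 0.0353
```

```bash
python3 -c "
from h import *
dpin((.4599,.3225,.073))"; python3 prof.py 9
```

```text
t 13.95 pin [0.462  0.322  0.0733] d [-1.8 -0.2 -0.5] w [-0.011 -0.014  0.017] n 0.0 F [ 0.37 -1.17 -0.89] op 0.0353
tool axes
 [[ 0.834  0.191  0.517]
 [-0.507 -0.1    0.856]
 [ 0.215 -0.977  0.014]]
top 567 u [0.0224 0.0616] z [0.0117 0.1462]
xy rect ((504.425537109375, 312.4422912597656), (91.67877197265625, 40.98597717285156), 59.922908782958984)
scene 1044 u [0.0262 0.0657] z [0.0068 0.144 ]
```

View pics/prof9.png

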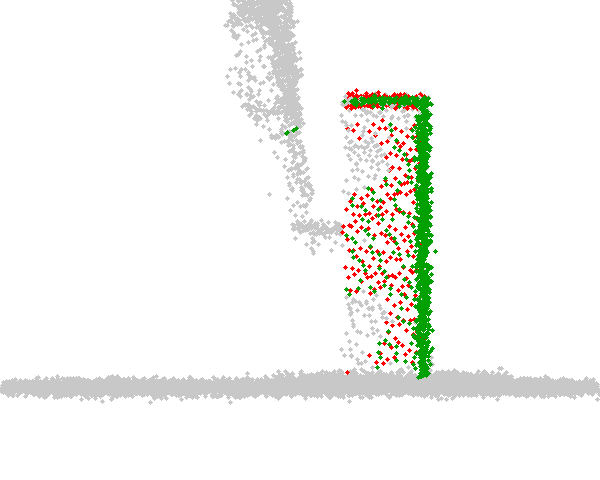

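View pics/scene9.png

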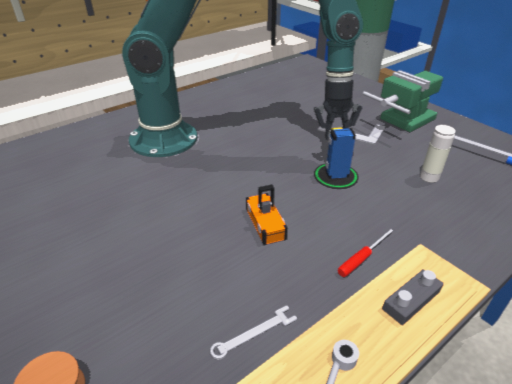

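The case stands upright at about (341,155), inside the green ring (337,176). I'll bring the handle back close to vertical so it stays put, then release.

Request:
send_rows(
  series="0.7 0 0 0 0 0.05 -1;0.7 0 0 0 0 0.05 -1;0.7 0 0 0 0 0.05 -1;0 0 0 0 0 0 -1;0 0 0 0 0 0 -1",
)

```text
t: 14.55
tool_pos: [0.4614, 0.3226, 0.0871]
tcp_rot: [-1.532, 0.374, -0.477]
ft_force: [-1.4, -0.4, 0.6]
opening: 0.0354
```

```bash
python3 -c "
from h import *
dpin((.4599,.3225,.073))"; python3 prof.py 10
```

```text
t 14.55 pin [0.4623 0.3223 0.0731] d [-4.   0.1 -0.9] w [-0.013 -0.011 -0.137] n 0.1 F [-1.36 -0.38  0.58] op 0.0354
tool axes
 [[ 0.855  0.061  0.516]
 [-0.516 -0.021  0.857]
 [ 0.063 -0.998  0.014]]
top 566 u [0.022  0.0615] z [0.0115 0.146 ]
xy rect ((507.35369873046875, 318.0371398925781), (103.13705444335938, 41.309017181396484), 60.04643630981445)
scene 1046 u [0.0251 0.0652] z [0.0063 0.1443]
```

View pics/prof10.png

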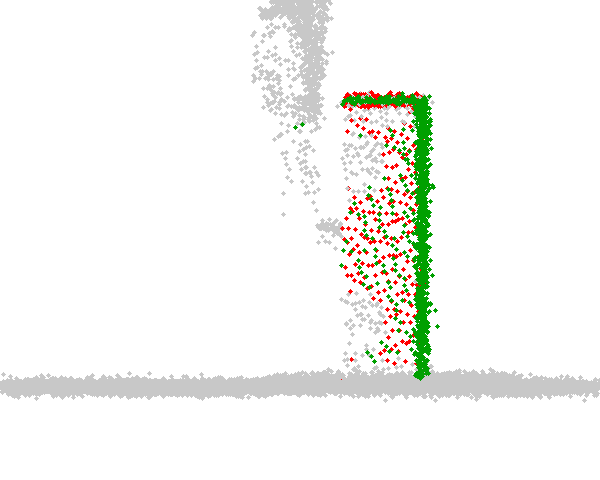

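Request:
send_rows(
  series="0 0 0 0 0 0 0.2;0 0 0 0 0 0 0.5;0 0 0 0 0 0 0.5;0 0 0 0 0 0 0.5;0 0 0 0 0 0 0.5",
)

```text
t: 15.15
tool_pos: [0.4606, 0.3274, 0.0876]
tcp_rot: [-1.529, 0.364, -0.473]
ft_force: [0.6, 0.7, 0.7]
opening: 0.0645
```

```bash
python3 prof.py 11; python3 -c "
from h import *
print(r.state()['opening'],r.state()['ft_force'])
p=cv2.imread('pics/scene11.png');cv2.imwrite('pics/s11c.png',cv2.resize(p[60:210,260:420],None,fx=4,fy=4))"
```

```text
top 563 u [0.0251 0.064 ] z [0.0144 0.1456]
xy rect ((506.83843994140625, 318.2624816894531), (101.19979858398438, 40.809024810791016), 61.59709548950195)
scene 1043 u [0.0294 0.0674] z [0.0063 0.1441]
0.06423955816008194 [-0.33043495  0.79970839  0.08590496]
```

View pics/s11c.png

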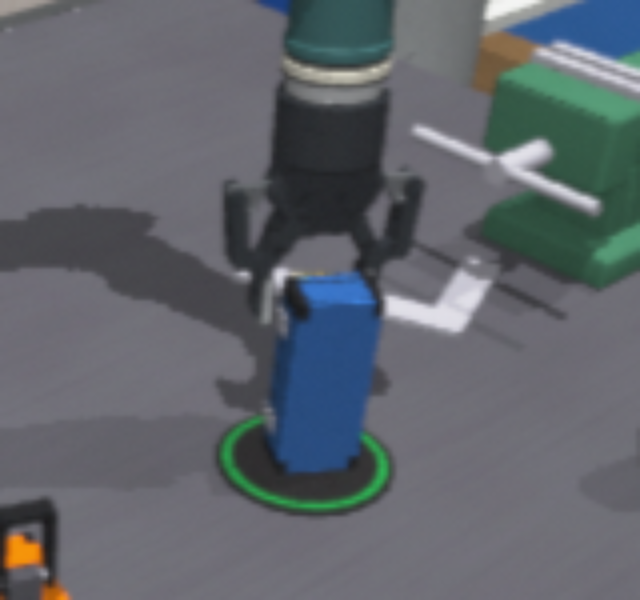

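View pics/prof11.png

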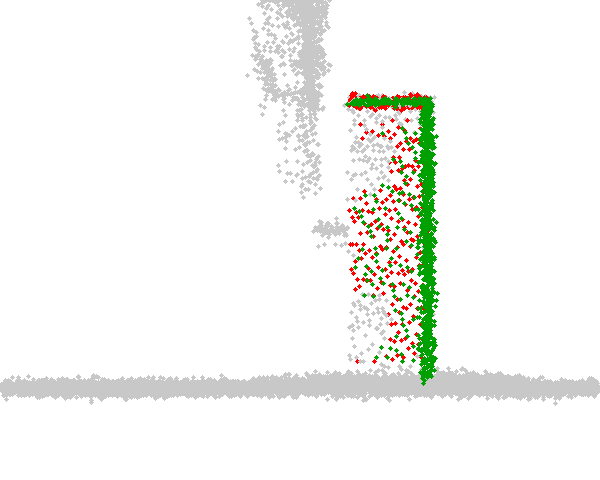

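The released case stands upright on the mat, inside the ring (crop 310,460). The tool has drifted about 4 mm sideways, so I'll re-centre it while opening fully, then pull straight up and away.

Request:
send_rows(
  series="0 0 -4 0 0 0 1;0 0 0 0 0 0 1;0 -8 0 0 0 0 1;0 -12 0 0 0 0 1;-1 -20 0 0 0 0 1;-1 -25 0 0 0 0 1;-2 -30 0 0 0 0 1;-2 -30 0 0 0 0 1",
)

```text
t: 16.05
tool_pos: [0.443, 0.3262, 0.2161]
tcp_rot: [-1.535, 0.369, -0.472]
ft_force: [0.5, 0.9, 0.7]
opening: 0.0854
```

Request:
send_rows(
  series="-5 -40 0 0 0 0 1;-5 -40 0 0 0 0 1;-10 0 40 0 0 0 1;-20 0 40 0 0 0 1;-20 0 40 0 0 0 1;-20 0 40 0 0 0 1;0 0 0 0 0 0 1;0 0 0 0 0 0 1",
)

```text
t: 16.85
tool_pos: [0.4526, 0.5116, 0.3147]
tcp_rot: [-1.515, 0.364, -0.482]
ft_force: [0.6, -0.8, 0.1]
opening: 0.0854
```

```bash
python3 - <<'E'
from h import *
print(r.state()['tool_pos'])
for n in("top","scene"):
    p,d,K,E=cam(n);save(p,n+'12.png');W=cloud(d,K,E);h=cv2.cvtColor(p,cv2.COLOR_RGB2HSV);H=h[...,0].astype(int)
    near=(d>0)&(np.hypot(W[...,0]-.497,W[...,1]-.3)<.1)
    P=W[near&(W[...,2]>.13)&(W[...,2]<.16)];print(n,"top",cv2.minAreaRect((P[:,:2]*1000).astype(np.float32)),P[:,2].mean(),len(P))
    g=W[near&(H>40)&(H<85)&(h[...,1]>100)];print("ring",g.min(0),g.max(0),cv2.minEnclosingCircle((g[:,:2]*1000).astype(np.float32)))
    y=W[near&(H>18)&(H<35)&(h[...,1]>120)];print("yellow",len(y),y.min(0) if len(y) else 0,y.max(0) if len(y) else 0)
    for b in r.boxes_of("orange_case",n)[:1]: print(b)
    b=W[near&(H>100)&(H<125)&(h[...,1]>120)]
    lo=b[b[:,2]<.03];hi=b[b[:,2]>.12]
    print("lowblue",lo[:,:2].mean(0),lo[:,:2].min(0),lo[:,:2].max(0))
p=cv2.imread('pics/scene12.png');q=cv2.imread('pics/top12.png')
cv2.imwrite('pics/c12.png',np.hstack([cv2.resize(p[90:210,270:400],(390,360)),cv2.resize(q[145:265,75:205],(390,360))]))
E
```

```text
[0.45256399 0.51159576 0.31474692]
top top ((498.2765197753906, 301.2453308105469), (62.851585388183594, 40.349021911621094), 58.933677673339844) 0.14205433026857697 513
ring [ 0.4377377  0.2363794 -0.0033206] [0.5573607  0.35512632 0.14185404] ((498.390625, 296.3174743652344), 60.903682708740234)
yellow 162 [ 0.44328762  0.30499588 -0.00096627] [0.49168218 0.38530428 0.12910949]
{'point': [250.3, 185.6], 'confidence': 0.69}
lowblue [0.49138612 0.28344953] [0.46907612 0.26650657] [0.51506722 0.37152884]
scene top ((499.5696105957031, 300.4905700683594), (62.982566833496094, 44.55615997314453), 56.310672760009766) 0.1399860002654955 270
ring [ 0.43588038  0.23288054 -0.00061671] [0.55937545 0.35627875 0.02959054] ((498.1245422363281, 294.1250915527344), 62.76686096191406)
yellow 0 0 0
lowblue [0.51130554 0.28876106] [0.47593779 0.26571361] [0.52840728 0.31715898]
```

View pics/c12.png

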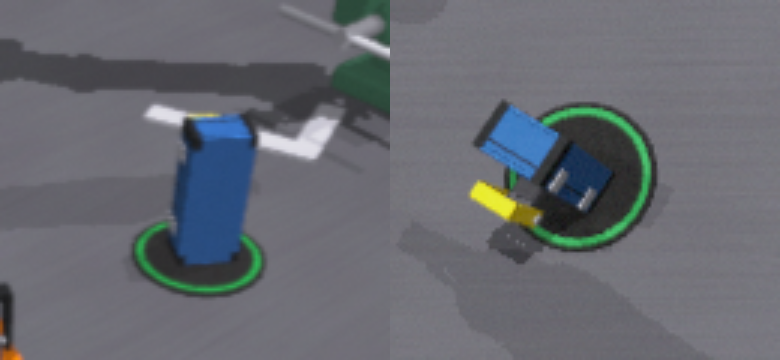

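The case stands upright at (0.498, 0.301), about 5 mm from the mat centre (0.498, 0.296). Its handle is up, the gripper is clear, and the orange case hasn't moved.

```bash
python3 -c "
from h import *
print(r.finish_job(), r.state()['t'])"
```

```text
the job is handed in; nothing more can be done
the job is handed in; nothing more can be done
```

The blue kit case is standing upright on its heavy end on the mat. I handed the job in at about 17 s on the robot's clock.

- **Finding the heavy end:** I lifted the case by its yellow handle until its lowest edge was about 0.17 m above the bench. It hung at about 38° with the end toward the robot low, so that end holds the steel.
- **Standing it up:** I carried it over to the mat and set the low edge down. I swung the case upright about that edge, brought the handle back close to vertical, let go and backed away.
- **Final position:** the top of the case is level at 0.142 m, where 0.143 m was expected. Its centre is about 5 mm from the mat centre, which puts the whole foot roughly 24 mm inside the mat's edge.
- **Other checks:** the handle stayed up and the gripper was clear of everything. The orange case looks unmoved in the pictures; the network's point for it shifted only about 4 pixels, which I took as detector noise.
- **Forces:** the wrist readings I saw stayed within about 7 N, far below the limits.

No check failed. The automatic tilt fit gave false values in the later views because it caught points on the case's side, so I read the tilt from the profile plots there.

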